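# Take the fence stop out of its T-slot

### The arm

A 6-joint arm with a two-finger parallel gripper is mounted at the origin on a cart in front of the work surface, level with it; the furniture and walls round the work are solid. World frame = base frame: x ahead of the robot, y to its left, z up, the work surface at z = 0. Lengths are in m, angles in rad, forces in N, time in s.
With the tool pointing down it reaches from about 0.3 to 0.775 m from the base axis. Payload 14.6 kg.
Tool frame: the origin (TCP) lies between the finger pads; the fingertips stand 17 mm ahead of it and the grasp point (between the pads) lies 2 mm behind it; z points along the fingers, y is the line along which they close (so a half turn about z gives the same grasp; the last joint's range is limited). The gripper opens to 94 mm and grips with 3 to 60 N. Pads are 16 mm wide; open, the fingers measure 119 mm over their backs; the gripper's body (75 mm by 177 mm) begins 78 mm behind the grasp point.
Start: joints at [-1.172, 0.3, 1.521, -0, 1.321, -0.067], TCP at [0.247, -0.491, 0.222] pointing down, gripper open.
Joint ranges: [-3.03, 3.03], [-0.79, 2.21], [0.23, 2.52], [-1.04, 4.18], [0, 3.07], [-2.55, 2.55]. Speed limits (rad/s): [2.22, 2.22, 2.57, 3.14, 3.14, 3.14].

### API

Orientations are given as a rotation vector (axis times angle).
In Python, from rig import sensors, cams, sign_off gives the robot as it stands.
- The arm moves only by the tool apply_moves, never from a script. Its argument "increments" is a list of rows, each an object of numbers: "x", "y", "z": the shift along the world's x, y, z in m; "rx", "ry", "rz": the turn, a rotation vector about the world's x, y, z in rad. In form: [{"x": .., "y": .., "z": .., "rx": .., "ry": .., "rz": ..}, ...]. A call has 1 to 10 rows; each row shifts and turns the commanded pose from where the row before left it; what a row does not reach is not made up. A row lasts 1/12 s, in which the tool goes at most 41.7 mm and 7.16 degrees, less where a joint would pass 70% of its speed; a pose out of reach is approached as far as the arm can. A call is refused whole if a number of a shift passes 0.0417 or a number of a turn 0.125, either way. A call with a gripper value outside its range is refused whole. "hand" is the opening, from -1 (shut) to 1 (fully open), set as the call begins (left out, the last holds). The fingers move at their own pace and stop on an object; "force" is the grip in N (left out, the last holds). Time passes only in rows, so rows that do not move let the fingers close. It gives the time, the measured TCP pose, the force, the opening and the grip force at its end, in the units of the state.
- sensors.get_obs(): the state, without advancing time (a new reading comes with each control period).
- cams.grab_frame(name): name is "scene" or "side" or "wrist"; returns the picture (420x560x3 uint8, red, green, blue); there is no depth.
- cams.camera_info(name): a dict with "fx", "fy", "cx", "cy" (pixels), "k1" (the pictures are not rectified: a ray, as slopes to the right and down, at radius r is drawn at 1 + k1 r^2 times it, then the intrinsics apply), "position" and "attitude" of the camera in the world. Camera axes: x right, y down, z forward; pixel columns grow to the right and rows downward; lengths in m; the calibration is good to about 2 mm. A picture is of the moment at which its call begins: read the wrist's pose just before it. camera_info takes no time and is no camera call; for the wrist camera it gives the pose at the moment of the call.
- sign_off(): hands the job in; it is judged then, once.
The state is a dict: "time": time; "joint_positions": joint angles; "joint_vel": joint speeds; "tau": joint torques, N m; "tool_pos": TCP position; "ee_rot": TCP orientation; "wrist_force": force on the tool from outside, world axes, zero at the start; "moment": the same for the moment, N m; "grip_width": finger opening in m; "grip_force": force on a finger pad.
Only numpy, scipy, OpenCV 4.12 (cv2) and the standard library are available. Lean on these libraries where they do the work, as an engineer would, in place of code of your own. Each camera call takes 0.05 s, during which the arm holds its last target. There are 200 camera calls.

### The job

The tall square-topped fence stop is in one of the two T-slots of the aluminium plate in the bench tray: slide it along its slot to the open end, lift it out there, and stand it upright on its foot in the middle of the square steel bench block. Leave the low round-headed clamp dog where it is in the other slot.

Things in the scene. Friction and masses are not known exactly. Their poses are not given: they have to be found in the camera images.
- slot_plate: fixed aluminium plate 170 (x) x 128 (y) x 24 mm, origin centre of underside. Two T-slots along x at y = +35 and -35 mm: floor at z 6, channel 34 wide to z 16, above it lips leaving a mouth 16 wide. Lips reach from x = -35 to the closed end at +75; from -35 to -85 they are cut away and the slot is open at the -x end face (towards the robot). A foot lifts free centred at x -52 or beyond; -65 is good
- fence_stop: steel stop to take out, 60 mm high: square block 28 (x) x 22 (y), z 20 to 60 mm; neck 10 wide; T-foot 32 (x) x 28 (y) x 7 mm under the slot's lips. Origin centre of the foot's underside, z up, 0.18 kg. Starts in either slot at plate x +20 to +55 mm, axes parallel to the plate's, foot on the slot floor, block 1.5 mm clear of the plate. Slides freely, 3 mm play sideways and up
- clamp_dog: steel clamp dog in the other slot (70 mm aside), to be left alone: same foot and neck, but a low round head 28 mm across; 39.5 mm high in all, so 21 mm above the plate. Origin at the centre of the foot's underside, z up. Overhead at the left (world y over 0.15 m, x over 0.45 m) a wooden bench pin juts out about 0.35 m above the tray: a low lift of 45 mm keeps the wrist clear of it
- bench_block: loose, heavy (0.93 kg) square steel block 75 x 75 x 22 mm lying flat in the tray to the robot's right of the plate, origin at the centre of its underside, z up; its top is 22 mm above the tray. Farther right, beyond world y = -0.25 m and x = 0.45 m, an open drawer stands up to 190 mm above the tray: pass over it or nearer to the robot
Things that resemble listed ones, but are neither listed nor needed, are in the scene too. Leave any green or purple look-alike of the fence_stop alone.

How it is judged:
By the outcome, as a careful person would: the job done as asked, in the order asked, and still so for the second after the job is handed in, with the robot touching nothing.
It also fails if it takes over 40 s, if anything falls off the work surface, if the arm or the gripper's body presses on something with over 40 N, if the wrist force passes 120 N, or if a joint passes its speed limit or range.

## Working session

There is one attempt and no reset: what is moved stays moved. The work goes in short steps, Python scripts to look and compute and a tool call to move; the robot and the scene stay as the last step left them, time stands still between calls to the robot, and variables do not carry over. Pictures are saved under pics/ and viewed, at most 12 in all, crops included, and the job is handed in when it is done.

Besides the shell and the picture viewer there is one more tool, called after "Emit:" in YAML: its name, and indented under it one key for each argument. apply_moves: Moves the arm, as the interface text tells. Its arguments: {"type":"object","properties":{"increments":{"type":"array"},"hand":{"type":"number"},"force":{"type":"number"}},"required":["increments"]}

```bash
mkdir -p pics; cat > h.py <<'E'
import numpy as np, cv2
from scipy.spatial.transform import Rotation as R
from rig import sensors, cams, sign_off
def Rm(a):
    a=np.array(a,float)
    if a.shape==(3,3): return a
    return (R.from_rotvec(a) if a.size==3 else R.from_quat(a)).as_matrix()
def grab(n,f=None):
    ci=cams.camera_info(n); im=cams.grab_frame(n)
    if f: cv2.imwrite('pics/'+f,im[:,:,::-1])
    return im,ci
def ray(ci,u,v):
    d=np.array([(u-ci['cx'])/ci['fx'],(v-ci['cy'])/ci['fy']]); s=d.copy()
    for _ in range(20): s=d/(1+ci['k1']*(s@s))
    return np.array(ci['position']),Rm(ci['attitude'])@np.array([s[0],s[1],1])
def at(ci,u,v,z):
    p,d=ray(ci,u,v); return p+d*(z-p[2])/d[2]
def proj(ci,P):
    q=Rm(ci['attitude']).T@(np.array(P)-ci['position']); s=q[:2]/q[2]; s=s*(1+ci['k1']*(s@s))
    return s*[ci['fx'],ci['fy']]+[ci['cx'],ci['cy']]
E
python3 - <<'E'
from h import *
o=sensors.get_obs(); print(o)
a,c=grab('scene');b,d=grab('side'); print(c,d)
cv2.imwrite('pics/a.png',a[:,:,::-1]);cv2.imwrite('pics/b.png',b[:,:,::-1])
E
```

```text
{'time': 0.0, 'joint_positions': array([-1.17158699e+00,  3.00485268e-01,  1.52159884e+00, -2.66352613e-05,
        1.32074957e+00, -6.66039537e-02]), 'joint_vel': array([ 0.00109575,  0.00011616, -0.00097856, -0.00073205, -0.00136938,
       -0.00044293]), 'tau': array([-4.39662963e-04, -5.31802726e+01, -3.52736056e+01,  7.08753197e-02,
        2.43863388e-02, -8.89891680e-05]), 'tool_pos': array([ 0.24691915, -0.4911629 ,  0.22187105]), 'ee_rot': array([-3.05557938e+00, -7.24829096e-01,  3.62528419e-04]), 'wrist_force': array([-0.32683439, -0.28287383,  0.12021064]), 'moment': array([-0.01121517, -0.06243641,  0.02337543]), 'grip_force': 0.0, 'grip_width': 0.09423242148218124}
{'fx': 427.7425575717082, 'fy': 427.7425575717082, 'cx': 285.47261251863057, 'cy': 207.3936090048301, 'k1': -0.11197110653618746, 'position': array([0.04131244, 0.56676634, 0.46275592]), 'attitude': array([-0.84745228,  2.26449206, -1.32600221])} {'fx': 528.927354721666, 'fy': 528.927354721666, 'cx': 281.1242766520606, 'cy': 212.84747273255306, 'k1': -0.17508696949609262, 'position': array([0.26239601, 0.65477764, 0.53272512]), 'attitude': array([-0.5946446 ,  2.54515705, -1.36092244])}
```

View pics/a.png

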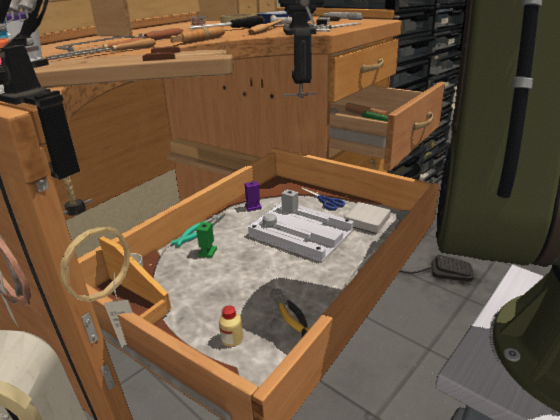

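View pics/b.png

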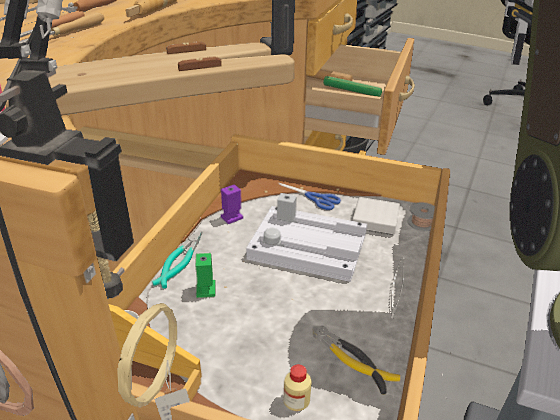

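The fence stop is in the far slot at side (288,205), the dog in the near slot at (272,236), and the block at (378,215). Next I'll zoom in to pick the corners.

```bash
python3 - <<'E'
import cv2,numpy as np
b=cv2.imread('pics/b.png')[175:295,230:430]
cv2.imwrite('pics/c.png',cv2.resize(b,None,fx=4,fy=4,interpolation=cv2.INTER_CUBIC))
E
```

```text
(no output)
```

View pics/c.png

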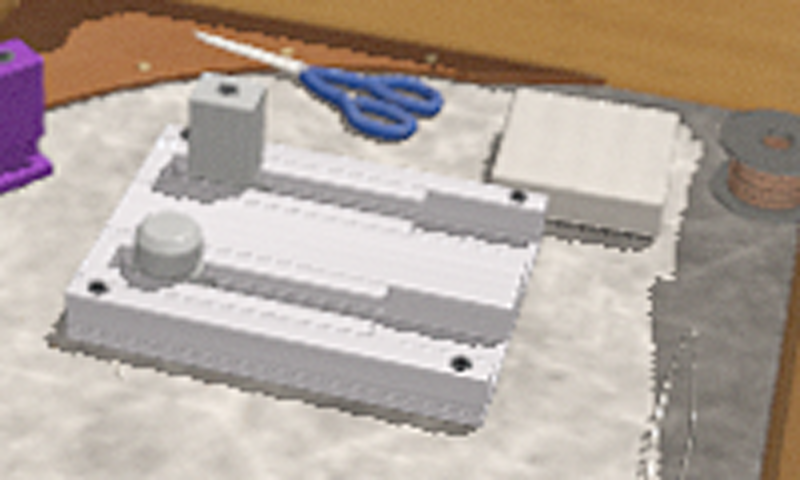

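The crop shows the plate-top corners at crop px (68,297), (493,378), (548,197) and (165,125). The stop's top is at about (228,88), and the block's top corners are at (515,88), (688,112), (662,205) and (492,178).

```bash
python3 - <<'E'
from h import *
ci=cams.camera_info('side')
f=lambda u,v,z:at(ci,230+u/4,175+v/4,z)[:2].round(4)
P=[f(*p,.024) for p in [(68,297),(493,378),(548,197),(165,125)]]
print('plate',P,np.mean(P,0)); 
for i in range(4): e=P[i]-P[i-1]; print(np.linalg.norm(e),np.degrees(np.arctan2(e[1],e[0])))
print('stop',f(228,88,.066)); print('dog',f(170,225,.0455))
B=[f(*p,.022) for p in [(515,88),(688,112),(662,205),(492,178)]]; print('blk',B,np.mean(B,0))
for i in range(4): e=B[i]-B[i-1]; print(np.linalg.norm(e),np.degrees(np.arctan2(e[1],e[0])))
E
```

```text
plate [array([0.586 , 0.0867]), array([0.4207, 0.0579]), array([ 0.4392, -0.0647]), array([ 0.6072, -0.0401])] [0.513275 0.00995 ]
0.12856002489109902 99.49162950956838
0.1677901367780597 -170.11664054784902
0.12398794296220901 -81.41896492541171
0.16979151922283986 8.330536547327243
stop [ 0.5681 -0.0196]
dog [0.5589 0.0522]
blk [array([ 0.4806, -0.1436]), array([ 0.4035, -0.161 ]), array([ 0.3945, -0.0842]), array([ 0.466, -0.07 ])] [ 0.43615 -0.1147 ]
0.07503412556963665 -78.77991969410922
0.07903904098608484 -167.2824872357816
0.07732554558488418 96.68386410803413
0.07289643338325957 11.232859908840611
```

Emit:
apply_moves:
  increments:
    - {"x":0.017,"y":0.029,"z":0.005,"rz":-0.02}
    - {"x":0.017,"y":0.029,"rz":-0.02}
    - {"x":0.017,"y":0.029,"rz":-0.02}
    - {"x":0.017,"y":0.029,"rz":-0.02}
    - {"x":0.017,"y":0.029,"rz":-0.02}
    - {"x":0.017,"y":0.029,"rz":-0.02}
    - {"x":0.017,"y":0.029,"rz":-0.02}
    - {"x":0.017,"y":0.029,"rz":-0.02}
  hand: 0.1

```text
invalid input at $.increments[0]: expected keys x, y, z, rx, ry, rz
```

Emit:
apply_moves:
  increments:
    - {"x":0.017,"y":0.029,"rz":-0.02}
    - {"x":0.017,"y":0.029,"rz":-0.02}
    - {"x":0.017,"y":0.029,"rz":-0.02}
    - {"x":0.017,"y":0.029,"rz":-0.02}
    - {"x":0.017,"y":0.029,"rz":-0.02}
    - {"x":0.017,"y":0.029,"rz":-0.02}
    - {"x":0.017,"y":0.029,"rz":-0.02}
    - {"rz":-0.005}
    - {}
    - {}

```text
invalid input at $.increments[0]: expected keys x, y, z, rx, ry, rz
```

```bash
python3 - <<'E'
from h import *
o=sensors.get_obs(); print({k:o[k] for k in('time','tool_pos','ee_rot','grip_width')})
im,ci=grab('wrist','d.png'); print(ci)
E
```

```text
{'time': 0.1, 'tool_pos': array([ 0.24694256, -0.49121266,  0.22196814]), 'ee_rot': array([-3.05582174e+00, -7.24840280e-01,  2.40613708e-04]), 'grip_width': 0.09377408201863172}
{'fx': 378.81642901905536, 'fy': 378.81642901905536, 'cx': 281.01336118503497, 'cy': 207.55503707956015, 'k1': -0.06272900027521033, 'position': array([ 0.32139991, -0.45393776,  0.38412153]), 'attitude': array([ 2.45708729, -1.51608758, -0.22166424])}
```

View pics/d.png

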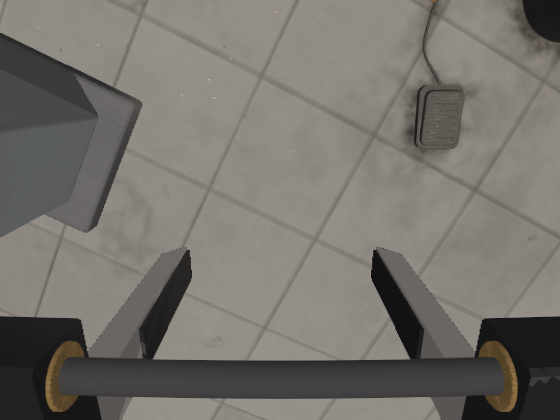

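The moves were refused because every row needs all six keys. The picture therefore shows only the floor at the start pose.

Emit:
apply_moves:
  increments:
    - {"x":0.013,"y":0.029,"z":0.003,"rx":0,"ry":0,"rz":-0.02}
    - {"x":0.013,"y":0.029,"z":0.003,"rx":0,"ry":0,"rz":-0.02}
    - {"x":0.013,"y":0.029,"z":0,"rx":0,"ry":0,"rz":-0.02}
    - {"x":0.013,"y":0.029,"z":0,"rx":0,"ry":0,"rz":-0.02}
    - {"x":0.013,"y":0.029,"z":0,"rx":0,"ry":0,"rz":-0.02}
    - {"x":0.013,"y":0.029,"z":0,"rx":0,"ry":0,"rz":-0.02}
    - {"x":0.013,"y":0.029,"z":0,"rx":0,"ry":0,"rz":-0.02}
    - {"x":0.013,"y":0.029,"z":0,"rx":0,"ry":0,"rz":-0.02}
  hand: 0.1

```text
time: 0.82
tool_pos: [0.3512, -0.2579, 0.2284]
ee_rot: [-3.105, -0.477, 0.0]
wrist_force: [0.7, -0.1, 0.8]
grip_width: 0.052
grip_force: 0.0
```

Emit:
apply_moves:
  increments:
    - {"x":0.013,"y":0.029,"z":0,"rx":0,"ry":0,"rz":-0.02}
    - {"x":0.013,"y":0.029,"z":0,"rx":0,"ry":0,"rz":-0.02}
    - {"x":0.013,"y":0.029,"z":0,"rx":0,"ry":0,"rz":-0.02}
    - {"x":0.013,"y":0.029,"z":0,"rx":0,"ry":0,"rz":-0.02}
    - {"x":0.013,"y":0.029,"z":0,"rx":0,"ry":0,"rz":-0.02}
    - {"x":0.013,"y":0.029,"z":0,"rx":0,"ry":0,"rz":-0.02}
    - {"x":0.013,"y":0.029,"z":0,"rx":0,"ry":0,"rz":-0.02}
    - {"x":0,"y":0,"z":0,"rx":0,"ry":0,"rz":-0.005}
    - {"x":0,"y":0,"z":0,"rx":0,"ry":0,"rz":0}

```text
time: 1.57
tool_pos: [0.4422, -0.0554, 0.2282]
ee_rot: [-3.131, -0.256, 0.001]
wrist_force: [-0.8, -0.9, 0.1]
grip_width: 0.0518
grip_force: 0.0
```

```bash
python3 - <<'E'
from h import *
o=sensors.get_obs(); print({k:o[k] for k in('time','tool_pos','ee_rot','grip_width','joint_positions')})
im,ci=grab('wrist','e.png'); print(ci)
import pickle; pickle.dump(ci,open('e.pkl','wb'))
E
```

```text
{'time': 1.5667, 'tool_pos': array([ 0.44216495, -0.05536665,  0.22820286]), 'ee_rot': array([-3.13105484e+00, -2.56348323e-01,  8.63938683e-04]), 'grip_width': 0.05183383285372287, 'joint_positions': array([-2.06738791e-01,  5.99478241e-02,  1.79042790e+00, -1.01668828e-04,
        1.29176164e+00,  1.20070431e+00])}
{'fx': 378.81642901905536, 'fy': 378.81642901905536, 'cx': 281.01336118503497, 'cy': 207.55503707956015, 'k1': -0.06272900027521033, 'position': array([ 0.52447445, -0.04197261,  0.39030402]), 'attitude': array([ 2.21635535, -1.88236869, -0.27496415])}
```

View pics/e.png

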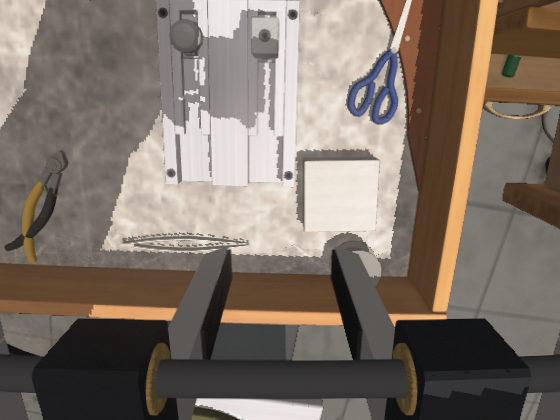

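The wrist view shows the stop at (264,36), the dog at (186,36), the plate's open end at row ≈185 and the block's top at about (304–378, 160–230). I'll zoom in on it for precise corners.

```bash
python3 - <<'E'
import cv2,numpy as np
b=cv2.imread('pics/e.png')
z=lambda x:cv2.resize(x,None,fx=5,fy=5,interpolation=cv2.INTER_CUBIC)
A=z(b[0:100,235:305]); B=z(b[145:245,295:385])
cv2.imwrite('pics/f.png',np.hstack([A,B]))
E
```

```text
(no output)
```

View pics/f.png

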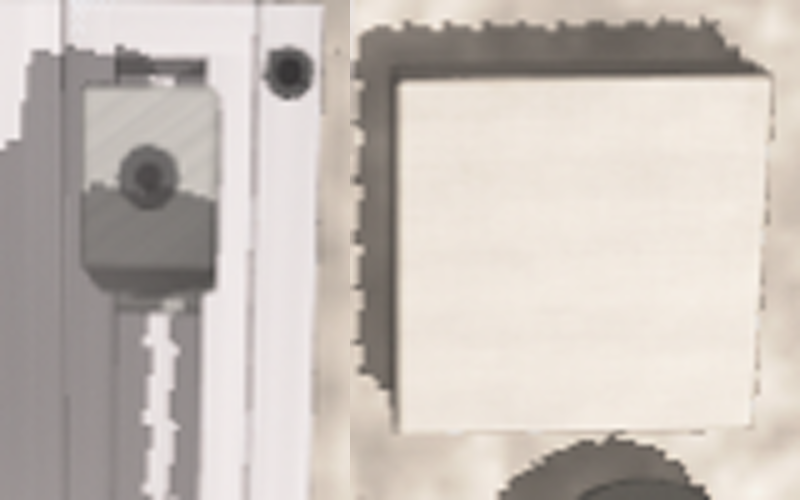

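In the zoom, the stop's top corners are at (83,86), (217,87), (216,270) and (83,268). The block's top corners, with 350 taken off x, are at (48,80), (418,76), (403,428) and (48,430).

```bash
python3 - <<'E'
from h import *
import pickle; ci=pickle.load(open('e.pkl','rb'))
def sh(n,P):
    P=np.array(P); print(n,P[:,:2].round(4).tolist(),P.mean(0)[:2].round(4))
    for i in range(4): e=P[i]-P[i-1]; print('  %.4f %.1f'%(np.hypot(*e[:2]),np.degrees(np.arctan2(e[1],e[0]))))
sh('stop',[at(ci,235+u/5,v/5,.066) for u,v in[(83,86),(217,87),(216,270),(83,268)]])
print(at(ci,235+148/5,178/5,.066))
sh('blk',[at(ci,295+u/5,145+v/5,.022) for u,v in[(48,80),(418,76),(403,428),(48,430)]])
sh('plate',[at(ci,u,v,.024) for u,v in[(158,.1),(299,.8),(296,185),(167,185)]])
print(at(ci,186,35,.0455))
o=sensors.get_obs(); t=Rm(o['ee_rot']); print(np.degrees(np.arctan2(t[1],t[0])),o['tool_pos'])
E
```

```text
stop [[0.5797, -0.0094], [0.583, -0.0303], [0.5558, -0.0345], [0.5527, -0.0134]] [ 0.5678 -0.0219]
  0.0273 8.3
  0.0211 -81.2
  0.0275 -171.1
  0.0214 98.4
[ 0.56782377 -0.02161663  0.066     ]
blk [[0.4667, -0.0749], [0.4795, -0.1466], [0.4072, -0.1607], [0.395, -0.0879]] [ 0.4371 -0.1175]
  0.0729 10.3
  0.0728 -79.9
  0.0736 -168.9
  0.0738 99.6
plate [[0.5886, 0.0792], [0.6071, -0.0445], [0.442, -0.0706], [0.4213, 0.0563]] [0.5147 0.0051]
  0.1688 7.8
  0.1251 -81.5
  0.1671 -171.0
  0.1286 99.3
[0.56076967 0.04576049 0.0455    ]
[   9.30149651  -80.69850626 -179.03323556] [ 0.44188911 -0.05623688  0.22823317]
```

Emit:
apply_moves:
  increments:
    - {"x":0.0315,"y":0.009,"z":-0.02,"rx":0,"ry":0,"rz":-0.008}
    - {"x":0.0315,"y":0.009,"z":-0.02,"rx":0,"ry":0,"rz":0}
    - {"x":0.0315,"y":0.009,"z":-0.02,"rx":0,"ry":0,"rz":0}
    - {"x":0.0315,"y":0.008,"z":-0.02,"rx":0,"ry":0,"rz":0}
    - {"x":0,"y":0,"z":-0.02,"rx":0,"ry":0,"rz":0}
    - {"x":0,"y":0,"z":0,"rx":0,"ry":0,"rz":0}

```text
time: 2.12
tool_pos: [0.5666, -0.0223, 0.1239]
ee_rot: [-3.131, -0.239, 0.011]
wrist_force: [-1.0, 0.4, 0.6]
grip_width: 0.0515
grip_force: 0.0
```

```bash
python3 - <<'E'
from h import *
o=sensors.get_obs(); print({k:o[k] for k in('time','tool_pos','ee_rot','wrist_force')})
im,ci=grab('wrist','g.png')
b,c2=grab('side')
z=cv2.resize(b[170:290,230:410],None,fx=3,fy=3,interpolation=cv2.INTER_CUBIC)
g=im[::-1][::-1]
cv2.imwrite('pics/h.png',np.hstack([cv2.resize(im,(259,360))[...,::-1],z[...,::-1]]))
E
```

```text
{'time': 2.1167, 'tool_pos': array([ 0.5666367 , -0.02226791,  0.12385316]), 'ee_rot': array([-3.13132308, -0.23883374,  0.01104522]), 'wrist_force': array([-0.97168133,  0.40027143,  0.58967451])}
```

View pics/h.png

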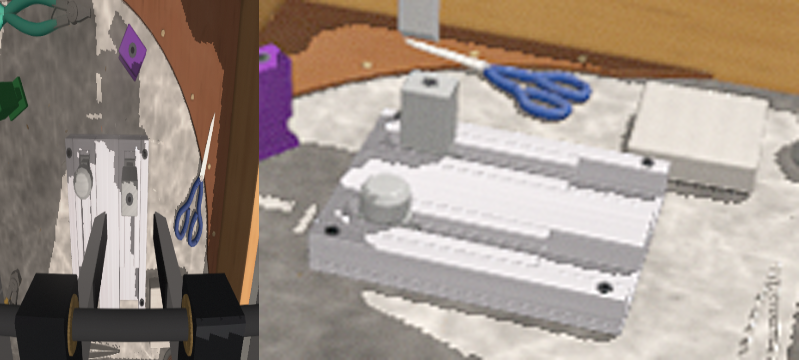

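The wrist view shows the stop centred between the fingertips, with the dog clear of the left finger, so I'll descend.

Emit:
apply_moves:
  increments:
    - {"x":0,"y":0,"z":-0.025,"rx":0,"ry":0,"rz":0}
    - {"x":0,"y":0,"z":-0.025,"rx":0,"ry":0,"rz":0}
    - {"x":0.001,"y":0.001,"z":-0.015,"rx":0,"ry":0,"rz":0}
    - {"x":0,"y":0,"z":-0.012,"rx":0,"ry":0,"rz":0}
    - {"x":0,"y":0,"z":0,"rx":0,"ry":0,"rz":0}
    - {"x":0,"y":0,"z":0,"rx":0,"ry":0,"rz":0}

```text
time: 2.72
tool_pos: [0.5693, -0.0209, 0.0528]
ee_rot: [3.132, 0.239, 0.002]
wrist_force: [0.9, -0.7, 0.5]
grip_width: 0.0517
grip_force: 0.0
```

Emit:
apply_moves:
  increments:
    - {"x":0,"y":0,"z":0,"rx":0,"ry":0,"rz":0}
    - {"x":0,"y":0,"z":0,"rx":0,"ry":0,"rz":0}
    - {"x":0,"y":0,"z":0,"rx":0,"ry":0,"rz":0}
    - {"x":0,"y":0,"z":0,"rx":0,"ry":0,"rz":0}
    - {"x":0,"y":0,"z":0,"rx":0,"ry":0,"rz":0}
    - {"x":0,"y":0,"z":0,"rx":0,"ry":0,"rz":0}
  hand: -1
  force: 30

```text
time: 3.22
tool_pos: [0.5692, -0.0204, 0.0518]
ee_rot: [3.132, 0.24, 0.001]
wrist_force: [-0.7, -0.7, 3.7]
grip_width: 0.0217
grip_force: 30.0
```

Emit:
apply_moves:
  increments:
    - {"x":-0.005,"y":-0.0008,"z":0.0012,"rx":0,"ry":0,"rz":0}
    - {"x":-0.01,"y":-0.0015,"z":0,"rx":0,"ry":0,"rz":0}
    - {"x":-0.01,"y":-0.0016,"z":0,"rx":0,"ry":0,"rz":0}
    - {"x":-0.01,"y":-0.0015,"z":0,"rx":0,"ry":0,"rz":0}
    - {"x":-0.01,"y":-0.0016,"z":0,"rx":0,"ry":0,"rz":0}
    - {"x":0,"y":0,"z":0,"rx":0,"ry":0,"rz":0}

```text
time: 3.72
tool_pos: [0.5223, -0.0275, 0.0524]
ee_rot: [-3.132, -0.239, 0.002]
wrist_force: [0.1, 0.2, -0.6]
grip_width: 0.0217
grip_force: 30.0
```

Emit:
apply_moves:
  increments:
    - {"x":-0.01,"y":-0.0015,"z":0,"rx":0,"ry":0,"rz":0}
    - {"x":-0.01,"y":-0.0016,"z":0,"rx":0,"ry":0,"rz":0}
    - {"x":-0.01,"y":-0.0015,"z":0,"rx":0,"ry":0,"rz":0}
    - {"x":-0.01,"y":-0.0016,"z":0,"rx":0,"ry":0,"rz":0}
    - {"x":-0.01,"y":-0.0015,"z":0,"rx":0,"ry":0,"rz":0}
    - {"x":-0.01,"y":-0.0016,"z":0,"rx":0,"ry":0,"rz":0}
    - {"x":-0.0085,"y":-0.0013,"z":0,"rx":0,"ry":0,"rz":0}
    - {"x":0,"y":0,"z":0,"rx":0,"ry":0,"rz":0}

```text
time: 4.38
tool_pos: [0.4545, -0.0381, 0.0526]
ee_rot: [-3.132, -0.239, 0.001]
wrist_force: [-0.7, -0.6, -1.8]
grip_width: 0.0215
grip_force: 30.0
```

```bash
python3 - <<'E'
from h import *
o=sensors.get_obs(); print(o['wrist_force'],o['tool_pos'])
b,c2=grab('side')
b2,_=grab('scene')
z=lambda x:cv2.resize(x,(400,300),interpolation=cv2.INTER_CUBIC)
cv2.imwrite('pics/i.png',np.hstack([z(b[155:305,230:430])[...,::-1],z(b2[165:285,230:390])[...,::-1]]))
E
```

```text
[-0.66368572 -0.63606329 -1.8024946 ] [ 0.4545336  -0.03806381  0.05256482]
```

View pics/i.png

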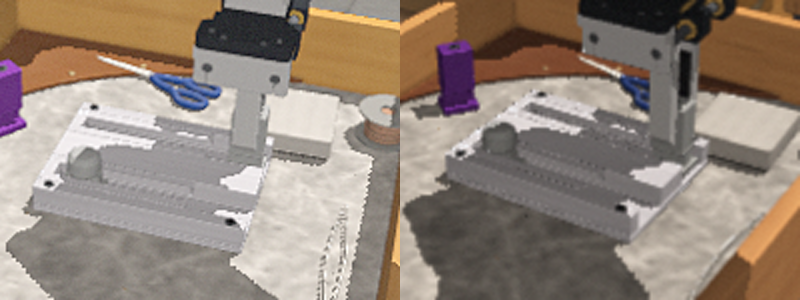

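The stop stands in the cut-away at the open end and the dog hasn't moved, so I'll lift straight up, then carry it over to the block.

Emit:
apply_moves:
  increments:
    - {"x":0,"y":0,"z":0.01,"rx":0,"ry":0,"rz":0}
    - {"x":0,"y":0,"z":0.015,"rx":0,"ry":0,"rz":0}
    - {"x":0,"y":0,"z":0.02,"rx":0,"ry":0,"rz":0}
    - {"x":0,"y":0,"z":0,"rx":0,"ry":0,"rz":0}
    - {"x":-0.004,"y":-0.018,"z":0,"rx":0,"ry":0,"rz":0.01}
    - {"x":-0.004,"y":-0.02,"z":0,"rx":0,"ry":0,"rz":0.01}
    - {"x":-0.004,"y":-0.02,"z":0,"rx":0,"ry":0,"rz":0.005}
    - {"x":-0.0046,"y":-0.02,"z":0,"rx":0,"ry":0,"rz":0}
    - {"x":0,"y":0,"z":0,"rx":0,"ry":0,"rz":0}

```text
time: 5.23
tool_pos: [0.4387, -0.1182, 0.0976]
ee_rot: [3.129, 0.276, 0.0]
wrist_force: [0.0, -0.2, -1.4]
grip_width: 0.0215
grip_force: 30.0
```

```bash
python3 - <<'E'
from h import *
o=sensors.get_obs(); print(o['wrist_force'],o['tool_pos'])
b,c2=grab('side'); b2,c1=grab('scene')
p=np.array(o['tool_pos'])
z=lambda x:cv2.resize(x,(400,300),interpolation=cv2.INTER_CUBIC)
cv2.imwrite('pics/j.png',np.hstack([z(b[155:260,310:450])[...,::-1],z(b2[150:255,310:450])[...,::-1]]))
E
```

```text
[ 0.03600603 -0.15752007 -1.35521574] [ 0.43868261 -0.11823984  0.09755148]
```

View pics/j.png

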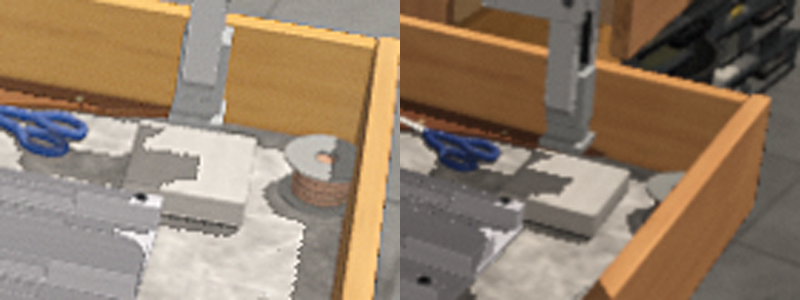

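The stop hangs upright over the block with its foot clear. I'll lower it, slowing near contact.

Emit:
apply_moves:
  increments:
    - {"x":-0.0005,"y":0.0022,"z":0,"rx":0,"ry":0,"rz":0}
    - {"x":0,"y":0,"z":-0.012,"rx":0,"ry":0,"rz":0}
    - {"x":0,"y":0,"z":-0.012,"rx":0,"ry":0,"rz":0}
    - {"x":0,"y":0,"z":-0.002,"rx":0,"ry":0,"rz":0}
    - {"x":0,"y":0,"z":0,"rx":0,"ry":0,"rz":0}

```text
time: 5.75
tool_pos: [0.4382, -0.1129, 0.0712]
ee_rot: [-3.128, -0.28, 0.002]
wrist_force: [-0.0, 0.2, -0.9]
grip_width: 0.0218
grip_force: 30.0
```

Emit:
apply_moves:
  increments:
    - {"x":0,"y":0,"z":-0.001,"rx":0,"ry":0,"rz":0}
    - {"x":0,"y":0,"z":-0.001,"rx":0,"ry":0,"rz":0}
    - {"x":0,"y":0,"z":0,"rx":0,"ry":0,"rz":0}

```text
time: 6.0
tool_pos: [0.4387, -0.1137, 0.07]
ee_rot: [3.129, 0.279, 0.001]
wrist_force: [-0.0, -0.3, -1.6]
grip_width: 0.0222
grip_force: 30.0
```

Emit:
apply_moves:
  increments:
    - {"x":0,"y":0,"z":-0.001,"rx":0,"ry":0,"rz":0}
    - {"x":0,"y":0,"z":0,"rx":0,"ry":0,"rz":0}

```text
time: 6.17
tool_pos: [0.4385, -0.1138, 0.0687]
ee_rot: [3.129, 0.279, 0.0]
wrist_force: [0.8, 0.9, -1.2]
grip_width: 0.0222
grip_force: 30.0
```

Emit:
apply_moves:
  increments:
    - {"x":0,"y":-0.0022,"z":0,"rx":0,"ry":0,"rz":0}
    - {"x":0,"y":0,"z":0,"rx":0,"ry":0,"rz":0}
    - {"x":0,"y":0,"z":0,"rx":0,"ry":0,"rz":0}

```text
time: 6.42
tool_pos: [0.4384, -0.1161, 0.0687]
ee_rot: [3.129, 0.279, 0.0]
wrist_force: [-0.0, -0.7, -1.2]
grip_width: 0.022
grip_force: 30.0
```

Emit:
apply_moves:
  increments:
    - {"x":0,"y":0,"z":-0.0008,"rx":0,"ry":0,"rz":0}
    - {"x":0,"y":0,"z":0,"rx":0,"ry":0,"rz":0}

```text
time: 6.58
tool_pos: [0.4385, -0.1161, 0.068]
ee_rot: [3.129, 0.279, 0.0]
wrist_force: [-0.4, -0.5, 0.8]
grip_width: 0.0217
grip_force: 30.0
```

```bash
python3 - <<'E'
from h import *
o=sensors.get_obs(); print(o['wrist_force'],o['tool_pos'])
b,c2=grab('side'); b2,c1=grab('scene')
z=lambda x:cv2.resize(x,(400,400),interpolation=cv2.INTER_CUBIC)
cv2.imwrite('pics/k.png',np.hstack([z(b[180:260,340:420])[...,::-1],z(b2[170:250,320:400])[...,::-1]]))
E
```

```text
[-0.41669032 -0.5440999   0.80794266] [ 0.43852861 -0.11609244  0.06797932]
```

View pics/k.png

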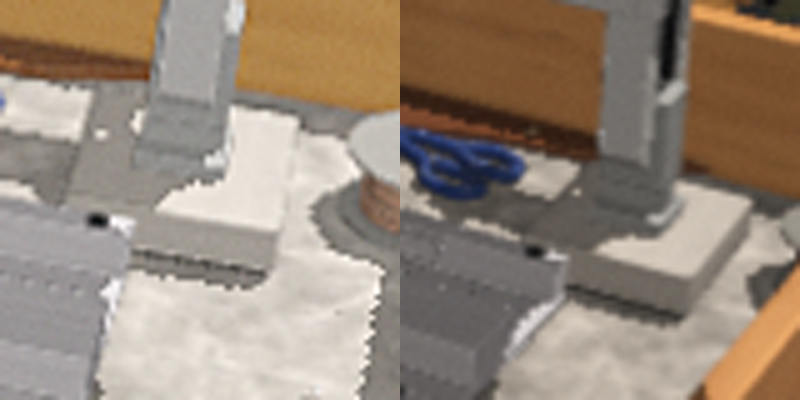

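The foot's near edge runs from about (137,163) to (222,177) in the side crop, on the block's top. I'll check that it's centred.

```bash
python3 - <<'E'
from h import *
for n,ox,oy,pts,B in [('side',340,180,[(135,163),(222,177)],[(280,233),(298,116)]),('scene',-80+320-0,170,[(585,200),(668,228)],[(688,272),(750,205)])]:
    ci=cams.camera_info(n)
    if n=='scene': ox=320-400/5
    f=lambda u,v:at(ci,ox+u/5,oy+v/5,.022)[:2]
    a=np.radians(10); r=np.array([[np.cos(a),np.sin(a)],[-np.sin(a),np.cos(a)]])
    c=np.mean([f(*p) for p in B],0)+r.T@[.0375,0]
    print(n,'blk',c.round(4),'foot corners rel',[(r@(f(*p)-c)).round(4) for p in pts],'expect (+-.016,+.014)')
E
```

```text
side blk [ 0.4373 -0.1144] foot corners rel [array([0.0157, 0.0103]), array([-0.0148,  0.0099])] expect (+-.016,+.014)
scene blk [ 0.4363 -0.1137] foot corners rel [array([ 0.0231, -0.002 ]), array([-0.0161,  0.0031])] expect (+-.016,+.014)
```

Emit:
apply_moves:
  increments:
    - {"x":0,"y":0.0015,"z":0,"rx":0,"ry":0,"rz":0}
    - {"x":0,"y":0,"z":-0.0008,"rx":0,"ry":0,"rz":0}
    - {"x":0,"y":0,"z":0,"rx":0,"ry":0,"rz":0}

```text
time: 6.93
tool_pos: [0.4387, -0.1146, 0.0679]
ee_rot: [3.129, 0.279, 0.001]
wrist_force: [-5.7, 0.5, 14.9]
grip_width: 0.022
grip_force: 30.0
```

Emit:
apply_moves:
  increments:
    - {"x":0,"y":0,"z":0.0004,"rx":0,"ry":0,"rz":0}
    - {"x":0,"y":0,"z":0,"rx":0,"ry":0,"rz":0}

```text
time: 7.1
tool_pos: [0.4386, -0.1145, 0.0679]
ee_rot: [3.129, 0.279, 0.001]
wrist_force: [-2.9, -1.5, 8.8]
grip_width: 0.0218
grip_force: 30.0
```

Emit:
apply_moves:
  increments:
    - {"x":0,"y":0,"z":0,"rx":0,"ry":0,"rz":0}
    - {"x":0,"y":0,"z":0,"rx":0,"ry":0,"rz":0}
    - {"x":0,"y":0,"z":0,"rx":0,"ry":0,"rz":0}
    - {"x":0,"y":0,"z":0,"rx":0,"ry":0,"rz":0}
    - {"x":0,"y":0,"z":0.01,"rx":0,"ry":0,"rz":0}
    - {"x":0,"y":0,"z":0.03,"rx":0,"ry":0,"rz":0}
    - {"x":0,"y":0,"z":0.04,"rx":0,"ry":0,"rz":0}
    - {"x":0,"y":0,"z":0.04,"rx":0,"ry":0,"rz":0}
    - {"x":0,"y":0,"z":0.03,"rx":0,"ry":0,"rz":0}
  hand: 0.1

```text
time: 7.85
tool_pos: [0.4385, -0.1145, 0.2214]
ee_rot: [3.128, 0.279, 0.004]
wrist_force: [0.4, 0.1, 0.7]
grip_width: 0.0517
grip_force: 0.0
```

Emit:
apply_moves:
  increments:
    - {"x":-0.04,"y":0,"z":0,"rx":0,"ry":0,"rz":0}
    - {"x":-0.04,"y":0,"z":0,"rx":0,"ry":0,"rz":0}
    - {"x":-0.03,"y":0,"z":0,"rx":0,"ry":0,"rz":0}
    - {"x":0,"y":0,"z":0,"rx":0,"ry":0,"rz":0}
    - {"x":0,"y":0,"z":0,"rx":0,"ry":0,"rz":0}

```text
time: 8.27
tool_pos: [0.328, -0.1146, 0.2185]
ee_rot: [3.128, 0.277, 0.003]
wrist_force: [1.2, -0.0, -0.5]
grip_width: 0.0516
grip_force: 0.0
```

```bash
python3 - <<'E'
from h import *
import pickle
im,ci=grab('wrist'); pickle.dump(ci,open('m.pkl','wb')); b,c2=grab('side')
print(sensors.get_obs()['tool_pos'], proj(ci,[.437,-.116,.022]))
u,v=proj(ci,[.437,-.116,.03]).astype(int); u=max(u,50);v=max(v,50); print(u,v)
z=lambda x:cv2.resize(x,(400,400),interpolation=cv2.INTER_CUBIC)
cv2.imwrite('pics/l.png',np.hstack([z(im[v-50:v+50,u-50:u+50])[...,::-1],z(b[150:290,250:390+0])[...,::-1]]))
E
```

```text
[ 0.32900769 -0.11463162  0.21805048] [303.31391317  68.50382263]
303 67
```

View pics/l.png

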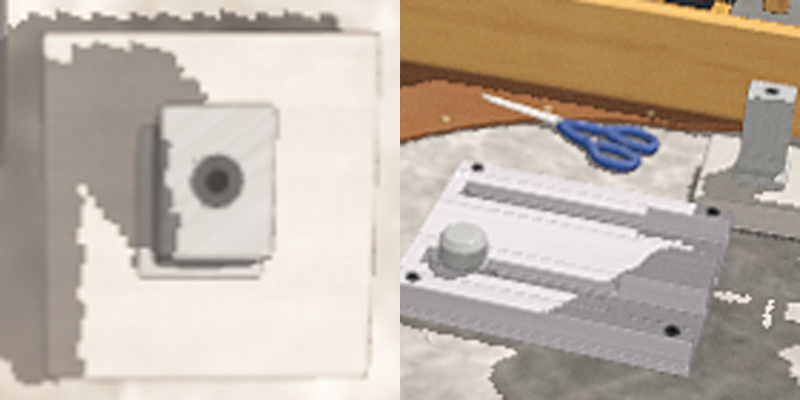

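The stop stands upright on the block, its foot centred within about 2 mm (foot centre (200,203), block centre (208,205) in the crop). The dog hasn't moved and the gripper is clear.

```bash
python3 -c "
from rig import sign_off; print(sign_off())"
```

```text
the job is handed in; nothing more can be done
None
```

I slid the fence stop to the open end of its slot, lifted it out and stood it upright on the bench block, within about 2 mm of the middle. The clamp dog was left where it was, and the job is handed in at about 8.4 s on the robot's clock.

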